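# Put the capacitors away by size on a repair bench

## Task

Put the four black capacitors away by size: the largest in the largest white tray, the next largest in the next largest tray, and so on down to the smallest in the smallest. Each must stand upright, terminals up, on the floor of its own tray; set them down gently without dropping them or tipping them over, and leave the choke and the heat sink where they are.

Things in the scene. Friction and masses are not known exactly. Their poses are not given: they have to be found in the camera images.
- cap_largest: the largest of four capacitors: a loose upright black cylinder, 50 mm in diameter and 66 mm tall, with a bright aluminium top disc, on it two brass stub terminals 4 mm tall, a grey stripe down one side, about 170 g. Stands on the bench, terminals up. Origin: centre of its underside; z up along its axis; its yaw is of no account.
- cap_large: the second largest of four capacitors: a loose upright black cylinder, 40 mm in diameter and 54 mm tall, with a bright aluminium top disc, on it two brass stub terminals 4 mm tall, a grey stripe down one side, about 100 g. Stands on the bench, terminals up. Origin: centre of its underside; z up along its axis; its yaw is of no account.
- cap_small: the second smallest of four capacitors: a loose upright black cylinder, 30 mm in diameter and 42 mm tall, with a bright aluminium top disc, on it two brass stub terminals 4 mm tall, a grey stripe down one side, about 50 g. Stands on the bench, terminals up. Origin: centre of its underside; z up along its axis; its yaw is of no account.
- cap_smallest: the smallest of four capacitors: a loose upright black cylinder, 20 mm in diameter and 34 mm tall, with a bright aluminium top disc, on it two brass stub terminals 4 mm tall, a grey stripe down one side, about 20 g. Stands on the bench, terminals up. Origin: centre of its underside; z up along its axis; its yaw is of no account.
- tray_largest: the largest of four square white plastic trays, fixed to the bench: inside 74 x 74 mm, outside 80 x 80 mm, open on top, walls 3 mm thick, rim 10 mm above the bench, inner floor 3 mm above the bench. Origin: centre of its underside, at bench height; x, y along its sides. No room for fingers beside its capacitor: grip that high, fingertips above the rim.
- tray_large: the second largest of four square white plastic trays, fixed to the bench: inside 62 x 62 mm, outside 68 x 68 mm, open on top, walls 3 mm thick, rim 10 mm above the bench, inner floor 3 mm above the bench. Origin: centre of its underside, at bench height; x, y along its sides. No room for fingers beside its capacitor: grip that high, fingertips above the rim.
- tray_small: the second smallest of four square white plastic trays, fixed to the bench: inside 50 x 50 mm, outside 56 x 56 mm, open on top, walls 3 mm thick, rim 10 mm above the bench, inner floor 3 mm above the bench. Origin: centre of its underside, at bench height; x, y along its sides. No room for fingers beside its capacitor: grip that high, fingertips above the rim.
- tray_smallest: the smallest of four square white plastic trays, fixed to the bench: inside 38 x 38 mm, outside 44 x 44 mm, open on top, walls 3 mm thick, rim 10 mm above the bench, inner floor 3 mm above the bench. Origin: centre of its underside, at bench height; x, y along its sides. No room for fingers beside its capacitor: grip that high, fingertips above the rim.
- choke: a choke, not to be moved: a loose copper-coloured ring lying flat, 48 mm outside, 24 mm hole, 20 mm tall. Origin: centre of its underside.
- heat_sink: a heat sink, not to be moved: a loose aluminium block 40 x 36 mm, 30 mm tall, with six upright fins. Origin: centre of its underside; fins run along x.
There are look-alikes about, which are no part of the job. What is shaped like the tray_smallest but yellow is not meant.

How it is judged:
By the outcome, as a careful person would: the job done as asked, in the order asked, and still so for the second after the job is handed in, with the robot touching nothing.
It also fails if it takes over 106 s, if anything falls off the work surface, if the arm or the gripper's body presses on something with over 40 N, if the wrist force passes 120 N, or if a joint passes its speed limit or range.

## Robot

A 6-joint arm with a two-finger parallel gripper is mounted at the origin on the work surface. World frame = base frame: x ahead of the robot, y to its left, z up, the work surface at z = 0. Lengths are in m, angles in degrees, forces in N, time in s.
With the tool pointing down it reaches from about 0.25 to 0.725 m from the base axis. Payload 9.7 kg.
Tool frame: the origin (TCP) lies midway between the tips of the shut fingers; the grasp point (between the pads) lies 19 mm behind it; y points along the fingers, x is the direction in which the jaws open and shut, and the axes are right-handed (so a half turn about y gives the same grasp; the last joint's range is limited). The gripper opens to 85 mm and grips with 20 to 120 N. Pads are 22 mm wide; open, the fingers measure 114 mm over their backs; the gripper's body (76 mm by 85 mm) begins 54 mm behind the grasp point. The pads swing forward as they close: fully open they stand 13 mm farther back than shut.
Start: joints at [-68.067, 4.979, 10.078, 95.1, 0, 90], TCP at [0.205, -0.51, 0.231] pointing down, gripper open.
Joint ranges: [-179.16, 179.16], [-48.56, 103.87], [-65.8, 70.77], [-126.05, 130.52], [-82.76, 87.17], [-180, 180]. Speed limits (degrees/s): [127.2, 127.2, 147.25, 180, 180, 180].

## Interface

Orientations are given as [roll, pitch, yaw] about the fixed x, y, z axes, in that order (R = Rz(yaw) Ry(pitch) Rx(roll)).
In Python, from workcell import get_obs, camera, job_done gives the robot as it stands.
- The arm moves only by the tool play_rows, never from a script. Its argument "moves" is a list of rows, each a list of 3 entries, a list of its own where there are three numbers: the turn, a rotation vector about the tool's x, y, z in degrees, then the shift along the tool's x, y, z in m, then the opening in per cent of the stroke, from 0 (shut) to 100 (fully open). A call has exactly 5 rows; each row is the pose to reach, as a shift and turn from the pose commanded when the call began, along the tool's axes at that moment; what a row does not reach only later rows make up. A row lasts 1/10 s, in which the tool goes at most 50 mm and 8.59 degrees, less where a joint would pass 70% of its speed; a pose out of reach is approached as far as the arm can. A call with a gripper value outside its range is refused whole. The fingers move at their own pace and stop on an object; "grip_force" is the grip in N (left out, the last holds). Time passes only in rows, so rows that repeat a pose let the fingers close, or fill a call up. It gives the time, the measured TCP pose, the force and the opening at its end, in the units of the state.
- get_obs(): the state, without advancing time (a new reading comes with each control period).
- camera(name): name is "scene" or "side" or "wrist"; returns a dict with "img" (400x640x3 uint8, red, green, blue), "fov_y" (degrees; the focal length in pixels is half the picture's height over the tangent of half this angle, whatever the lens; pixels are square), "cx", "cy" (the principal point, pixels), "world_from_camera" (4x4, takes a point from camera to world coordinates). Camera axes: x right, y up, looking along -z (the intrinsics and any distortion apply to the point x, -y, -z); pixel columns grow to the right and rows downward; lengths in m; the calibration is good to about 2 mm. A picture is of the moment at which its call begins. There is no depth.
- job_done(): hands the job in, once; it reports no verdict.
The state is a dict: "time": time; "q": joint angles; "qd": joint speeds; "joint_efforts": joint torques, N m; "ee_pos": TCP position; "tcp_rot": TCP orientation; "wrist_force": force on the tool from outside, world axes, zero at the start; "torque": the same for the moment, N m; "opening": finger opening in m.
Only numpy, scipy, OpenCV 4.12 (cv2) and the standard library are available. Lean on these libraries where they do the work, as an engineer would, in place of code of your own. Each camera call takes 0.05 s, during which the arm holds its last target.

## Working session

There is one attempt and no reset: what is moved stays moved. The work goes in short steps, Python scripts to look and compute and a tool call to move; the robot and the scene stay as the last step left them, time stands still between calls to the robot, and variables do not carry over. Pictures are saved under pics/ and viewed, and the job is handed in when it is done.

Besides the shell and the picture viewer there is one more tool, called after "Emit:" as name([rows], argument=value, ...), one row to a line, values as JSON. play_rows: Moves the arm, as the interface text tells. Its arguments: {"type":"object","properties":{"moves":{"type":"array"},"grip_force":{"type":"number"}},"required":["moves"]}

```bash
mkdir -p pics; ls
python3 - <<'E'
from workcell import get_obs,camera
import cv2,numpy as np
print(get_obs())
for n in ["scene","side","wrist"]:
    c=camera(n); cv2.imwrite(f"pics/a_{n}.png",c["img"][:,:,::-1])
    print(n,c.keys(),c["fov_y"],c["cx"],c["cy"],np.round(c["world_from_camera"],4).tolist(),{k:v for k,v in c.items() if k not in("img","fov_y","cx","cy","world_from_camera")})
E
```

```text
pics
{'time': 0.0, 'q': array([-6.80679622e+01,  5.01077080e+00,  1.00340624e+01,  9.50992449e+01,
       -1.99175909e-03,  8.99996065e+01]), 'qd': array([-0.06070075,  0.02037401,  0.00652066, -0.05036271, -0.0333298 ,
        0.03937894]), 'joint_efforts': array([ 7.02972702e-04, -5.20388246e+01,  4.64807081e+01,  1.61281053e-02,
        4.41179679e-05,  1.13036083e-05]), 'ee_pos': array([ 0.20533355, -0.50998563,  0.23058272]), 'tcp_rot': array([-9.00019912e+01,  7.59532682e-02, -6.80675687e+01]), 'wrist_force': array([ 0.09302952, -0.6956693 , -0.03916855]), 'torque': array([0.0524031 , 0.01486771, 0.05147264]), 'opening': 0.08549470625778222}
scene dict_keys(['img', 'fov_y', 'cx', 'cy', 'world_from_camera']) 47.05438390023524 324.1282304196073 199.71692190386193 [[-0.7113, -0.4793, 0.5141, 1.0769], [0.7029, -0.487, 0.5185, 0.5715], [0.0018, 0.7301, 0.6833, 0.7904], [0.0, 0.0, 0.0, 1.0]] {}
side dict_keys(['img', 'fov_y', 'cx', 'cy', 'world_from_camera']) 52.1848842225032 319.9980730750439 205.95673769642556 [[0.9836, 0.1376, -0.1167, 0.4209], [-0.1804, 0.7583, -0.6264, -0.6152], [0.0023, 0.6372, 0.7707, 0.7845], [0.0, 0.0, 0.0, 1.0]] {}
wrist dict_keys(['img', 'fov_y', 'cx', 'cy', 'world_from_camera']) 67.40801693344449 314.7539203985215 201.03783216311174 [[0.3732, 0.8962, 0.2398, 0.2659], [-0.9278, 0.361, 0.0948, -0.4852], [-0.0016, -0.2578, 0.9662, 0.372], [0.0, 0.0, 0.0, 1.0]] {}
```

View pics/a_scene.png

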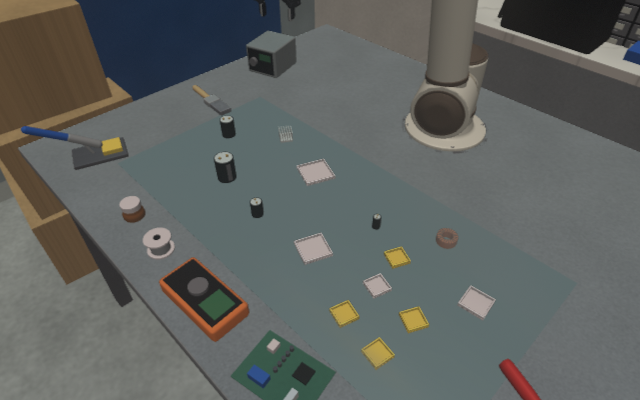

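View pics/a_side.png

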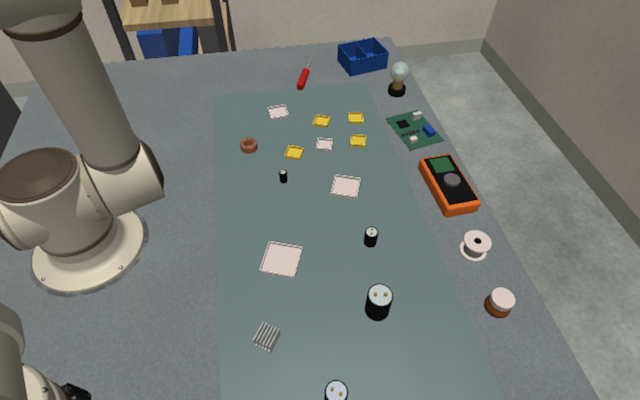

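View pics/a_wrist.png

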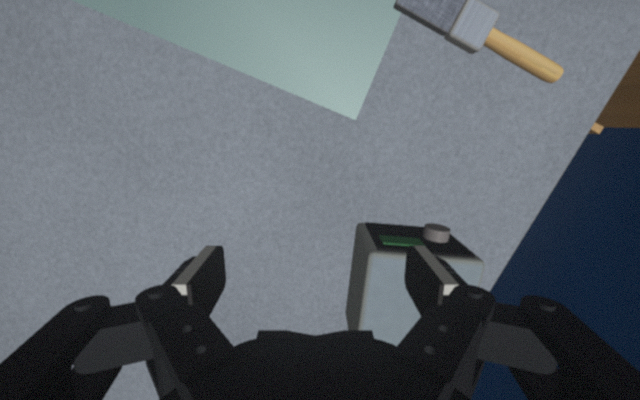

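The scene view shows black caps at (227,126), (225,166), (257,207) and (376,221). White trays are at (315,171), (313,248), (377,285) and (477,302). The look-alikes are yellow trays at (397,257), (344,313), (414,320) and (378,352). The choke is at (447,238) and the heat sink at (286,133). The side view shows the same set. Next I measure in both views.

```bash
cat > h.py <<'E'
import numpy as np,cv2
from workcell import get_obs,camera
def ray(c,u,v):
    f=200/np.tan(np.radians(c["fov_y"]/2))
    d=np.array([(u-c["cx"])/f,-(v-c["cy"])/f,-1.0]); T=c["world_from_camera"]
    return T[:3,3],T[:3,:3]@d
def onz(c,u,v,z):
    o,d=ray(c,u,v); return (o+d*(z-o[2])/d[2])[:2]
def proj(c,p):
    f=200/np.tan(np.radians(c["fov_y"]/2)); T=c["world_from_camera"]
    q=T[:3,:3].T@(np.array(p)-T[:3,3]); return c["cx"]+f*q[0]/-q[2], c["cy"]-f*q[1]/-q[2]
E
python3 - <<'E'
from h import *
for n in ["scene","side"]:
    c=camera(n); im=c["img"]; hsv=cv2.cvtColor(im,cv2.COLOR_RGB2HSV)
    print(n)
    for name,m in [("white",(hsv[:,:,1]<50)&(hsv[:,:,2]>150)),("black",hsv[:,:,2]<50)]:
        k,l,st,ce=cv2.connectedComponentsWithStats(m.astype(np.uint8))
        for i in range(1,k):
            x,y,w,h,a=st[i]
            if a<12 or a>2500: continue
            p=onz(c,*ce[i],0.01)
            if not(0.1<p[0]<0.75 and abs(p[1])<0.5): continue
            cn=cv2.findContours((l==i).astype(np.uint8),0,1)[0][0][:,0]
            w=np.array([onz(c,u,v,0.008) for u,v in cn],np.float32)
            r=cv2.minAreaRect(w*1000)
            print(name,ce[i].round(1),a,"w@10mm",p.round(4),"rect",np.round(r[0],0),np.round(r[1],0),round(r[2],1))
    x=cv2.resize(im[:, :, ::-1],None,fx=1,fy=1)
E
```

```text
scene
white [225.9 118.8] 39 w@10mm [ 0.4493 -0.4895] rect [ 446. -493.] [28. 32.] 45.5
white [223.2 156.9] 108 w@10mm [ 0.5669 -0.339 ] rect [ 566. -342.] [43. 43.] 69.8
white [315.  171.8] 452 w@10mm [ 0.4307 -0.115 ] rect [ 429. -118.] [69. 74.] 66.5
white [255.2 201.1] 33 w@10mm [ 0.6151 -0.1369] rect [ 614. -139.] [20. 21.] 62.3
white [312.3 248.3] 574 w@10mm [0.6203 0.0738] rect [615.  70.] [66. 68.] 68.3
white [384.  278.8] 16 w@10mm [0.5711 0.2405] rect [570. 242.] [38.  5.] 81.0
white [376.6 285.6] 267 w@10mm [0.5955 0.241 ] rect [592. 238.] [43. 40.] 72.4
white [476.1 302.3] 539 w@10mm [0.4842 0.4079] rect [480. 406.] [52. 55.] 6.1
black [227.8 129.5] 187 w@10mm [ 0.4792 -0.4384] rect [ 477. -442.] [83. 37.] 58.8
black [224.8 171.6] 282 w@10mm [ 0.6012 -0.2834] rect [ 596. -286.] [94. 49.] 62.0
black [256.8 210.7] 132 w@10mm [ 0.6333 -0.1074] rect [ 631. -110.] [47. 27.] 58.4
black [375.7 223.6] 64 w@10mm [0.4611 0.123 ] rect [458. 121.] [32. 17.] 35.2
side
white [277.5 111.5] 202 w@10mm [0.4783 0.404 ] rect [479. 410.] [58. 61.] 6.1
white [324.  143.5] 165 w@10mm [0.5904 0
[... 642 characters left out ...]
835 -0.2795] rect [ 383. -279.] [20.  3.] 57.7
white [273.2 337.9] 24 w@10mm [ 0.3889 -0.2964] rect [ 390. -294.] [39.  3.] 55.3
white [258.7 335.9] 12 w@10mm [ 0.3614 -0.2874] rect [ 361. -287.] [18.  2.] 53.5
white [268.7 339.1] 15 w@10mm [ 0.38   -0.2973] rect [ 381. -295.] [24.  3.] 54.8
white [335.9 390.8] 305 w@10mm [ 0.4887 -0.4131] rect [ 489. -411.] [31. 36.] 79.6
black [157.5 169.8] 117 w@10mm [0.1366 0.2135] rect [134. 223.] [ 11. 150.] 16.5
black [283.1 177.7] 59 w@10mm [0.4607 0.1256] rect [459. 129.] [33. 18.] 82.6
black [369.7 240.5] 124 w@10mm [ 0.632  -0.1075] rect [ 634. -104.] [38. 29.] 67.9
black [376.  310.4] 352 w@10mm [ 0.6005 -0.2768] rect [ 604. -274.] [49. 51.] 66.6
```

Run:
```python
from h import *
pts={"largest":((223.2,156.9),(379.9,294.6),.066),"large":((225.9,118.8),(335.9,390.8),.054),"small":((255.2,201.1),(371.2,231.4),.042),"smallest":(None,(282.5,171.4),.034)}
cs={n:camera(n) for n in("scene","side")}
for k,(a,b,h) in pts.items():
    print(k,a and onz(cs["scene"],*a,h).round(4),onz(cs["side"],*b,h).round(4))
im=[]
c=cs["scene"]["img"]
for (u,v) in [(226,126),(224,166),(256,207),(376,221)]:
    im.append(cv2.resize(c[v-25:v+25,u-25:u+25],(200,200),interpolation=cv2.INTER_CUBIC))
c=cs["side"]["img"]
im2=[]
for (u,v) in [(336,374),(379,302),(371,236),(283,175)]:
    im2.append(cv2.resize(c[v-25:v+25,u-25:u+25],(200,200),interpolation=cv2.INTER_CUBIC))
cv2.imwrite("pics/b.png",np.vstack([np.hstack(im),np.hstack(im2)])[:,:,::-1])
```

```text
largest [ 0.6034 -0.2736] [ 0.6036 -0.271 ]
large [ 0.4847 -0.4295] [ 0.4849 -0.4247]
small [ 0.634  -0.1078] [ 0.633  -0.1051]
smallest None [0.4607 0.125 ]
```

View pics/b.png

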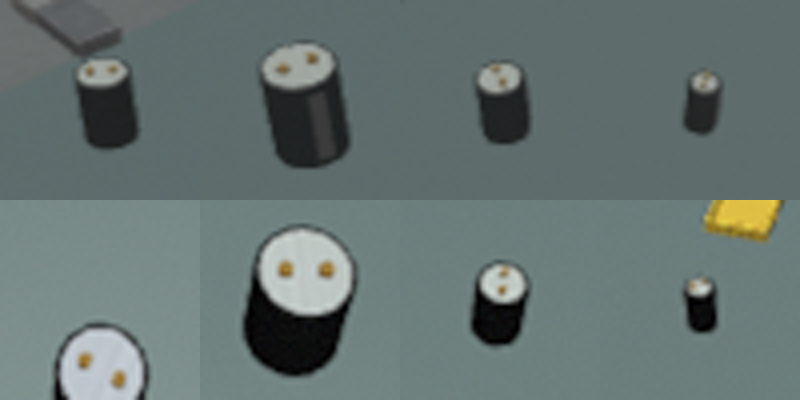

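Emit:
play_rows([
  [[0,-68.07,0],[-0.007,0,0.045],100],
  [[0,-68.07,0],[-0.015,0,0.09],100],
  [[0,-68.07,0],[-0.022,0,0.135],100],
  [[0,-68.07,0],[-0.029,0,0.18],100],
  [[0,-68.07,0],[-0.036,0,0.225],100],
], grip_force=40)

```text
time: 0.85
ee_pos: [0.4021, -0.3916, 0.2314]
tcp_rot: [-90.0, -0.0, -24.7]
wrist_force: [-0.0, 0.1, -0.3]
opening: 0.0852
```

```bash
cat > go.py <<'E'
import sys
from h import *
from scipy.spatial.transform import Rotation as R
# usage: go.py x y z [yaw]
o=get_obs(); r=R.from_euler("xyz",o["tcp_rot"],degrees=True)
x,y,z=map(float,sys.argv[1:4]); yaw=float(sys.argv[4]) if len(sys.argv)>4 else 0
t=R.from_euler("xyz",[-90,0,yaw],degrees=True)
print("t",o["time"],"pos",o["ee_pos"].round(4),"rot",o["tcp_rot"].round(2),"F",o["wrist_force"].round(2),"open",round(o["opening"],4),"q",o["q"].round(1))
print("turn",(r.inv()*t).as_rotvec(degrees=True).round(2),"shift",r.inv().apply(np.array([x,y,z])-o["ee_pos"]).round(4))
E
python3 go.py .6035 -.272 .2
```

```text
t 0.85 pos [ 0.4021 -0.3916  0.2314] rot [-9.001e+01 -2.000e-02 -2.475e+01] F [-0.02  0.14 -0.27] open 0.0852 q [-44.2   6.5  11.8  95.2   0.   70.5]
turn [ 1.000e-02 -2.475e+01  2.000e-02] shift [0.1328 0.0314 0.1929]
```

Emit:
play_rows([
  [[0,-8.5,0],[0.035,0.008,0.045],100],
  [[0,-17,0],[0.07,0.016,0.09],100],
  [[0,-25,0],[0.1,0.024,0.135],100],
  [[0,-25,0],[0.125,0.03,0.175],100],
  [[0,-25,0],[0.133,0.031,0.193],100],
])

```text
time: 1.35
ee_pos: [0.6051, -0.2724, 0.1989]
tcp_rot: [-90.0, 0.1, -0.0]
wrist_force: [-0.7, -0.8, 0.4]
opening: 0.0854
```

Emit:
play_rows([
  [[0,0,0],[0,0,0],100],
  [[0,0,0],[0,0,0],100],
  [[0,0,0],[0,0,0],100],
  [[0,0,0],[0,0,0],100],
  [[0,0,0],[0,0,0],100],
])

```text
time: 1.85
ee_pos: [0.6023, -0.2753, 0.2008]
tcp_rot: [-90.0, -0.0, -0.2]
wrist_force: [0.3, 0.3, -0.2]
opening: 0.0853
```

```bash
python3 go.py .6035 -.272 .120
python3 - <<'E'
from h import *
c=camera("wrist"); im=c["img"][:,:,::-1].copy()
for p in [(.6035,-.272,.066)]:
    u,v=proj(c,p); print(u,v); cv2.drawMarker(im,(int(u),int(v)),(0,0,255))
cv2.imwrite("pics/c.png",im)
E
```

```text
t 1.85 pos [ 0.6023 -0.2753  0.2008] rot [-9.002e+01 -3.000e-02 -1.800e-01] F [ 0.31  0.26 -0.17] open 0.0853 q [-24.6  20.6  25.1  94.5  -0.   65.6]
turn [ 0.02 -0.18  0.03] shift [0.0011 0.0808 0.0033]
315.79257867884553 189.61475575649612
```

View pics/c.png

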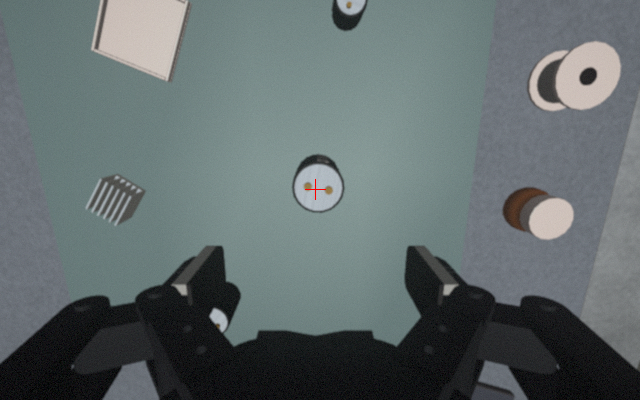

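The wrist view shows the largest cap's disc at (318,186). My estimate projects to (316,190), which is about 2-3 mm off, so I correct to (0.605, -0.270).

Emit:
play_rows([
  [[0,0,0],[0.002,0.04,0.005],100],
  [[0,0,0],[0.0025,0.085,0.005],100],
  [[0,0,0],[0.0025,0.13,0.005],100],
  [[0,0,0],[0.0025,0.163,0.005],100],
  [[0,0,0],[0.0025,0.178,0.005],100],
])

```text
time: 2.4
ee_pos: [0.6035, -0.269, 0.0187]
tcp_rot: [-89.9, 0.2, -0.1]
wrist_force: [-0.3, 0.1, -0.4]
opening: 0.0852
```

Emit:
play_rows([
  [[0,0,0],[0,0,0],80],
  [[0,0,0],[0,0,0],65],
  [[0,0,0],[0,0,0],50],
  [[0,0,0],[0,0,0],50],
  [[0,0,0],[0,0,0],50],
])

```text
time: 2.9
ee_pos: [0.6068, -0.2701, 0.0251]
tcp_rot: [-90.1, -0.2, -0.1]
wrist_force: [-1.0, -1.0, 6.9]
opening: 0.049
```

Emit:
play_rows([
  [[0,0,0],[0,0,0],45],
  [[0,0,0],[0,0,0],40],
  [[0,0,0],[0,0,0],30],
  [[0,0,0],[0,0,0],30],
  [[0,0,0],[0,0,0],30],
])

```text
time: 3.4
ee_pos: [0.6068, -0.2701, 0.0251]
tcp_rot: [-90.1, -0.2, -0.1]
wrist_force: [0.5, 0.2, 6.5]
opening: 0.0495
```

```bash
python3 go.py .427 -.117 .120
python3 - <<'E'
from h import *
c=camera("wrist"); cv2.imwrite("pics/d.png",c["img"][:,:,::-1])
c=camera("side"); cv2.imwrite("pics/d2.png",cv2.resize(c["img"][220:400,260:500,::-1],None,fx=3,fy=3))
E
```

```text
t 3.4 pos [ 0.6068 -0.2701  0.0251] rot [-90.11  -0.21  -0.1 ] F [0.51 0.19 6.45] open 0.0495 q [-24.   21.1   6.4  75.   -0.   66.1]
turn [ 0.11 -0.1   0.21] shift [-0.1797 -0.0958  0.1526]
```

View pics/d2.png

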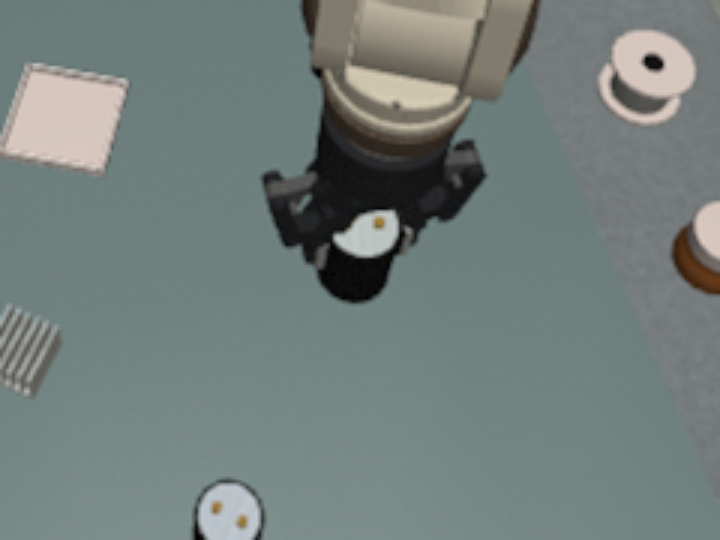

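View pics/d.png

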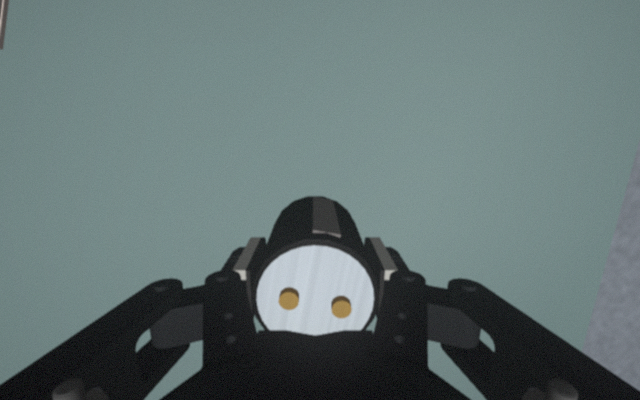

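The side view shows the largest cap between the pads, and the opening is 49.5 mm. The arm reads 6.5 N because the closing pads pressed the cap lightly downward. I lift it next.

Emit:
play_rows([
  [[0,0,0],[0,-0.008,0],30],
  [[0,0,0],[0,-0.025,0],30],
  [[0,0,0],[0,-0.045,0],30],
  [[0,0,0],[0,-0.062,0],30],
  [[0,0,0],[0,-0.07,0],30],
])

```text
time: 4.0
ee_pos: [0.6063, -0.2697, 0.095]
tcp_rot: [-90.1, -0.2, -0.1]
wrist_force: [0.3, 0.1, -1.7]
opening: 0.0493
```

```bash
python3 go.py .427 -.117 .093
```

```text
t 4.0 pos [ 0.6063 -0.2697  0.095 ] rot [-90.07  -0.16  -0.1 ] F [ 0.32  0.07 -1.73] open 0.0493 q [-24.   19.9  12.6  82.5   0.   66.1]
turn [ 0.07 -0.1   0.16] shift [-0.1795  0.0014  0.1524]
```

Emit:
play_rows([
  [[0,0,0],[-0.008,0,0.007],30],
  [[0,0,0],[-0.024,0,0.02],30],
  [[0,0,0],[-0.045,0,0.038],30],
  [[0,0,0],[-0.067,0,0.057],30],
  [[0,0,0],[-0.09,0,0.076],30],
])

```text
time: 4.5
ee_pos: [0.5148, -0.1925, 0.0922]
tcp_rot: [-90.0, 0.0, -0.1]
wrist_force: [1.0, 1.1, -1.9]
opening: 0.0493
```

Emit:
play_rows([
  [[0,0,0],[-0.023,0,0.019],30],
  [[0,0,0],[-0.045,0,0.038],30],
  [[0,0,0],[-0.066,0,0.056],30],
  [[0,0,0],[-0.082,0,0.07],30],
  [[0,0,0],[-0.09,0,0.076],30],
])

```text
time: 5.0
ee_pos: [0.4247, -0.1162, 0.0926]
tcp_rot: [-90.0, -0.0, -0.1]
wrist_force: [0.4, -0.8, -1.6]
opening: 0.0491
```

Emit:
play_rows([
  [[0,0,0],[0,0,0],30],
  [[0,0,0],[0,0.01,0],30],
  [[0,0,0],[0,0.025,0],30],
  [[0,0,0],[0,0.04,0],30],
  [[0,0,0],[0,0.05,0],30],
])

```text
time: 5.5
ee_pos: [0.4252, -0.1172, 0.0397]
tcp_rot: [-90.0, 0.1, -0.1]
wrist_force: [-0.4, -0.2, -1.8]
opening: 0.0494
```

```bash
python3 go.py .427 -.117 .028;python3 - <<'E'
from h import *
c=camera("wrist"); cv2.imwrite("pics/e.png",c["img"][:,:,::-1])
c=camera("side"); cv2.imwrite("pics/e2.png",cv2.resize(c["img"][170:320,200:400,::-1],None,fx=3,fy=3))
E
```

```text
t 5.5 pos [ 0.4252 -0.1172  0.0397] rot [-89.96   0.15  -0.12] F [-0.36 -0.23 -1.77] open 0.0494 q [-15.4  -9.2 -24.9  74.4  -0.   74.7]
turn [-0.04 -0.12 -0.15] shift [0.0018 0.0117 0.0002]
```

View pics/e2.png

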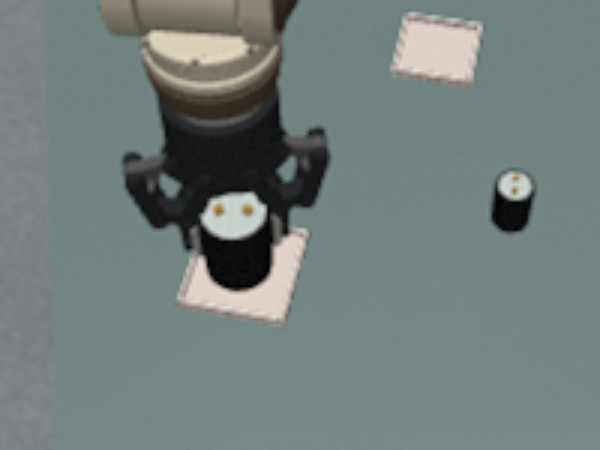

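View pics/e.png

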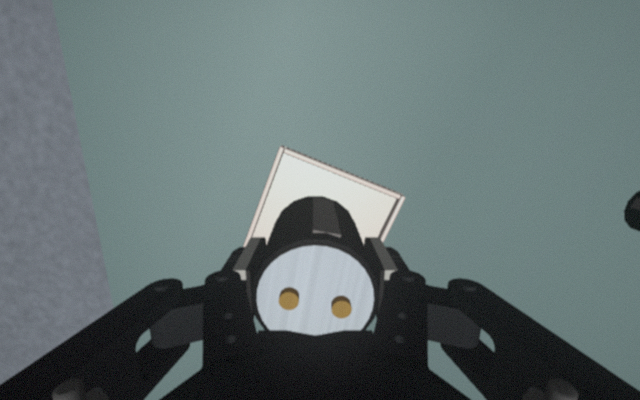

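Emit:
play_rows([
  [[0,0,0],[0.001,0.003,0],30],
  [[0,0,0],[0.001,0.007,0],30],
  [[0,0,0],[0.001,0.009,0],30],
  [[0,0,0],[0.001,0.0105,0],30],
  [[0,0,0],[0.001,0.011,0],30],
])

```text
time: 6.1
ee_pos: [0.4268, -0.1171, 0.0313]
tcp_rot: [-90.0, -0.0, -0.1]
wrist_force: [-0.2, 0.2, -2.0]
opening: 0.0494
```

Emit:
play_rows([
  [[0,0,0],[0,0,0],30],
  [[0,0,0],[0,0.0002,0],30],
  [[0,0,0],[0,0.0004,0],30],
  [[0,0,0],[0,0.0006,0],30],
  [[0,0,0],[0,0.0008,0],30],
])

```text
time: 6.6
ee_pos: [0.4268, -0.1171, 0.0305]
tcp_rot: [-90.0, -0.0, -0.1]
wrist_force: [-0.5, 0.4, -1.6]
opening: 0.0494
```

Emit:
play_rows([
  [[0,0,0],[0,0.0005,0],30],
  [[0,0,0],[0,0.001,0],30],
  [[0,0,0],[0,0.0015,0],30],
  [[0,0,0],[0,0.002,0],30],
  [[0,0,0],[0,0.0025,0],30],
])

```text
time: 7.1
ee_pos: [0.4268, -0.1171, 0.0281]
tcp_rot: [-90.0, -0.0, -0.1]
wrist_force: [-2.1, -0.4, 4.1]
opening: 0.0495
```

Emit:
play_rows([
  [[0,0,0],[0,0,0],60],
  [[0,0,0],[0,0,0],62],
  [[0,0,0],[0,0,0],66],
  [[0,0,0],[0,0,0],72],
  [[0,0,0],[0,0,0],80],
])

```text
time: 7.6
ee_pos: [0.4268, -0.1171, 0.028]
tcp_rot: [-90.0, -0.0, -0.1]
wrist_force: [-0.8, -0.2, 0.4]
opening: 0.0682
```

Emit:
play_rows([
  [[0,0,0],[0,0,0],90],
  [[0,0,0],[0,-0.01,0],100],
  [[0,0,0],[0,-0.035,0],100],
  [[0,0,0],[0,-0.065,0],100],
  [[0,0,0],[0,-0.1,0],100],
])

```text
time: 8.1
ee_pos: [0.4263, -0.117, 0.1293]
tcp_rot: [-90.0, 0.0, -0.1]
wrist_force: [1.3, 1.0, 0.2]
opening: 0.0855
```

```bash
python3 go.py .485 -.427 .16;python3 - <<'E'
from h import *
c=camera("side"); cv2.imwrite("pics/f2.png",cv2.resize(c["img"][170:370,200:450,::-1],None,fx=3,fy=3))
E
```

```text
t 8.1 pos [ 0.4263 -0.117   0.1293] rot [-8.999e+01  4.000e-02 -9.000e-02] F [1.31 0.98 0.23] open 0.0855 q [-15.3 -10.6 -16.2  84.5   0.   74.8]
turn [-0.01 -0.09 -0.04] shift [ 0.0592 -0.0308 -0.3099]
```

View pics/f2.png

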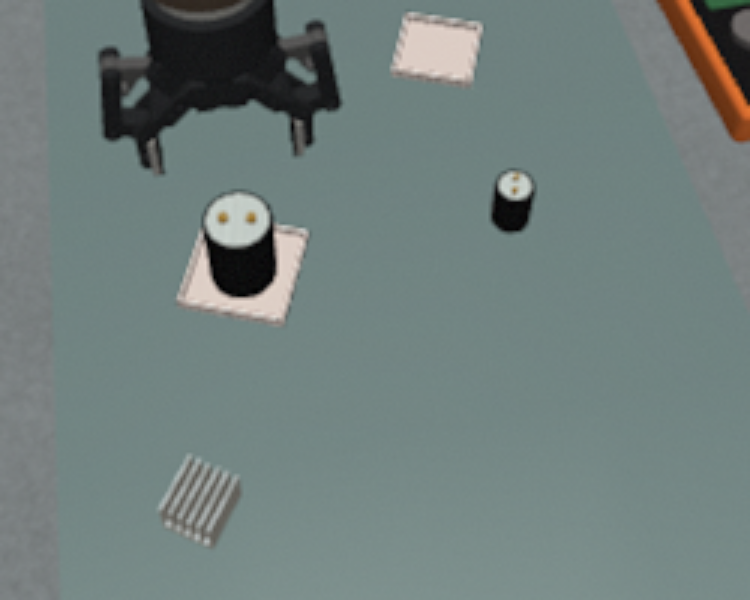

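The largest cap stands upright and centred in its tray. The large cap is next.

Emit:
play_rows([
  [[0,0,0],[0.006,-0.02,-0.03],100],
  [[0,0,0],[0.014,-0.04,-0.075],100],
  [[0,0,0],[0.022,-0.05,-0.12],100],
  [[0,0,0],[0.03,-0.05,-0.16],100],
  [[0,0,0],[0.038,-0.05,-0.2],100],
])

```text
time: 8.65
ee_pos: [0.4647, -0.3192, 0.1791]
tcp_rot: [-90.1, -0.1, -0.1]
wrist_force: [0.0, 0.3, 0.6]
opening: 0.0856
```

Emit:
play_rows([
  [[0,0,0],[0.008,0,-0.04],100],
  [[0,0,0],[0.015,0,-0.075],100],
  [[0,0,0],[0.02,0,-0.1],100],
  [[0,0,0],[0.021,0,-0.11],100],
  [[0,0,0],[0.021,0,-0.11],100],
])

```text
time: 9.15
ee_pos: [0.485, -0.4279, 0.1777]
tcp_rot: [-90.0, 0.0, -0.2]
wrist_force: [-0.0, 1.0, 1.4]
opening: 0.0854
```

Emit:
play_rows([
  [[0,0,0],[0,0,0],100],
  [[0,0,0],[0,0,0],100],
  [[0,0,0],[0,0,0],100],
  [[0,0,0],[0,0,0],100],
  [[0,0,0],[0,0,0],100],
])

```text
time: 9.65
ee_pos: [0.4853, -0.4268, 0.1783]
tcp_rot: [-90.0, -0.0, -0.1]
wrist_force: [-0.6, -1.3, 0.9]
opening: 0.0854
```

```bash
python3 go.py .485 -.427 .02
cat > wl.py <<'E'
import sys
from h import *
x,y,z=map(float,sys.argv[1:4])
c=camera("wrist"); im=c["img"]; hsv=cv2.cvtColor(im,cv2.COLOR_RGB2HSV)
u0,v0=proj(c,(x,y,z))
m=((hsv[:,:,1]<60)&(hsv[:,:,2]>150)).astype(np.uint8)
k,l,st,ce=cv2.connectedComponentsWithStats(m)
for i in range(1,k):
    if st[i][4]>60 and np.hypot(*(ce[i]-[u0,v0]))<80:
        cn=cv2.findContours((l==i).astype(np.uint8),0,1)[0][0]
        (u,v),r=cv2.minEnclosingCircle(cn)
        print("cand",u,v,"area",st[i][4],"xy",onz(c,u,v,z).round(4),"dia mm",1000*np.linalg.norm(onz(c,u+r,v,z)-onz(c,u-r,v,z)))
print("expect",u0,v0)
o=im[:,:,::-1].copy(); cv2.drawMarker(o,(int(u0),int(v0)),(0,0,255)); cv2.imwrite(sys.argv[4],o)
E
python3 wl.py .485 -.427 .054 pics/g.png
```

```text
t 9.65 pos [ 0.4853 -0.4268  0.1783] rot [-9.001e+01 -2.000e-02 -7.000e-02] F [-0.6  -1.3   0.87] open 0.0854 q [-41.3  17.8  19.   91.2   0.   48.7]
turn [ 0.01 -0.07  0.02] shift [-0.0004  0.1583 -0.0002]
cand 315.6131591796875 193.50665283203125 area 1042 xy [ 0.4862 -0.4247] dia mm 34.49330060314629
expect 314.275323699587 195.91115940034928
```

View pics/g.png

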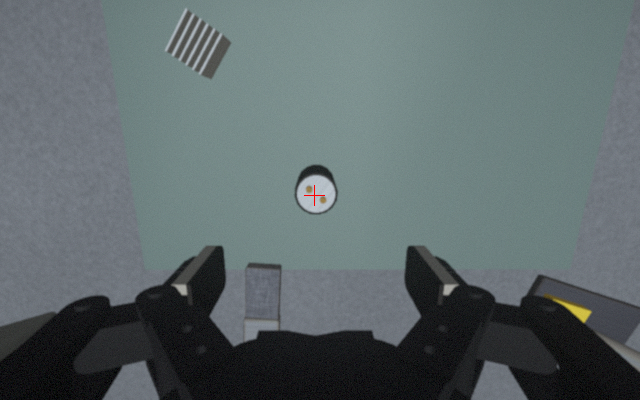

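The disc is at (316,193), which gives (0.486, -0.425). I descend there.

Emit:
play_rows([
  [[0,0,0],[0.001,0.03,0.002],100],
  [[0,0,0],[0.001,0.07,0.002],100],
  [[0,0,0],[0.001,0.115,0.002],100],
  [[0,0,0],[0.001,0.148,0.002],100],
  [[0,0,0],[0.001,0.16,0.002],100],
])

```text
time: 10.2
ee_pos: [0.4846, -0.4237, 0.0139]
tcp_rot: [-89.8, 0.2, -0.1]
wrist_force: [-0.1, 0.6, 0.2]
opening: 0.0854
```

Emit:
play_rows([
  [[0,0,0],[0,0,0],85],
  [[0,0,0],[0,0,0],70],
  [[0,0,0],[0,0,0],58],
  [[0,0,0],[0,0,0],52],
  [[0,0,0],[0,0,0],46],
])

```text
time: 10.7
ee_pos: [0.4868, -0.4257, 0.0196]
tcp_rot: [-90.1, -0.1, -0.1]
wrist_force: [-0.8, -0.4, 4.8]
opening: 0.0399
```

Emit:
play_rows([
  [[0,0,0],[0,0,0],40],
  [[0,0,0],[0,0,0],30],
  [[0,0,0],[0,0,0],25],
  [[0,0,0],[0,0,0],25],
  [[0,0,0],[0,0,0],25],
])

```text
time: 11.2
ee_pos: [0.4868, -0.4258, 0.0198]
tcp_rot: [-90.1, -0.1, -0.1]
wrist_force: [-1.6, -0.2, 6.9]
opening: 0.039
```

```bash
python3 go.py .616 .0715 .09
python3 - <<'E'
from h import *
c=camera("wrist"); cv2.imwrite("pics/i.png",c["img"][:,:,::-1])
E
```

```text
t 11.2 pos [ 0.4868 -0.4258  0.0198] rot [-90.1  -0.1  -0.1] F [-1.64 -0.24  6.92] open 0.039 q [-41.2  19.    3.1  73.9  -0.   48.9]
turn [ 0.1 -0.1  0.1] shift [ 0.1284 -0.0708  0.4974]
```

View pics/i.png

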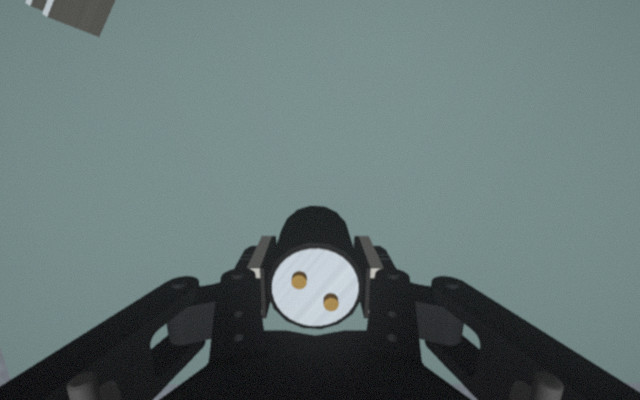

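Emit:
play_rows([
  [[0,0,0],[0,-0.008,0],25],
  [[0,0,0],[0,-0.025,0],25],
  [[0,0,0],[0,-0.048,0],25],
  [[0,0,0],[0,-0.07,0],25],
  [[0,0,0],[0,-0.08,0],25],
])

```text
time: 11.75
ee_pos: [0.4869, -0.4257, 0.1007]
tcp_rot: [-90.1, -0.1, -0.1]
wrist_force: [0.4, -0.1, -1.6]
opening: 0.0394
```

Emit:
play_rows([
  [[0,0,0],[0.002,0,0.008],25],
  [[0,0,0],[0.007,0,0.028],25],
  [[0,0,0],[0.015,0,0.058],25],
  [[0,0,0],[0.024,0,0.094],25],
  [[0,0,0],[0.034,0,0.13],25],
])

```text
time: 12.25
ee_pos: [0.52, -0.2923, 0.0963]
tcp_rot: [-89.9, 0.1, -0.1]
wrist_force: [0.7, 0.1, -0.4]
opening: 0.0391
```

Emit:
play_rows([
  [[0,0,0],[0.009,0,0.034],25],
  [[0,0,0],[0.018,0,0.068],25],
  [[0,0,0],[0.026,0,0.102],25],
  [[0,0,0],[0.035,0,0.136],25],
  [[0,0,0],[0.044,0,0.17],25],
])

```text
time: 12.75
ee_pos: [0.5639, -0.1222, 0.0964]
tcp_rot: [-90.0, 0.1, -0.0]
wrist_force: [1.2, 0.1, -1.2]
opening: 0.039
```

Emit:
play_rows([
  [[0,0,0],[0.009,0,0.034],25],
  [[0,0,0],[0.018,0,0.068],25],
  [[0,0,0],[0.026,0,0.102],25],
  [[0,0,0],[0.034,0,0.132],25],
  [[0,0,0],[0.041,0,0.158],25],
])

```text
time: 13.25
ee_pos: [0.6047, 0.0358, 0.0963]
tcp_rot: [-90.0, 0.1, -0.0]
wrist_force: [0.5, -0.1, -0.6]
opening: 0.0392
```

Emit:
play_rows([
  [[0,0,0],[0.005,0,0.02],25],
  [[0,0,0],[0.009,0,0.032],25],
  [[0,0,0],[0.01,0,0.039],25],
  [[0,0,0],[0.01,0,0.039],25],
  [[0,0,0],[0.01,0,0.039],25],
])

```text
time: 13.75
ee_pos: [0.6157, 0.0711, 0.0978]
tcp_rot: [-90.0, 0.0, -0.1]
wrist_force: [0.3, -0.5, -0.8]
opening: 0.0389
```

```bash
python3 go.py .616 .0715 .03
python3 - <<'E'
from h import *
c=camera("side"); cv2.imwrite("pics/j.png",cv2.resize(c["img"][100:300,250:500,::-1],None,fx=3,fy=3))
E
```

```text
t 13.75 pos [0.6157 0.0711 0.0978] rot [-9.001e+01  3.000e-02 -1.100e-01] F [ 0.33 -0.55 -0.8 ] open 0.0389 q [ 6.6 14.   5.5 81.6 -0.  96.7]
turn [ 0.01 -0.11 -0.03] shift [0.0003 0.0678 0.0004]
```

View pics/j.png

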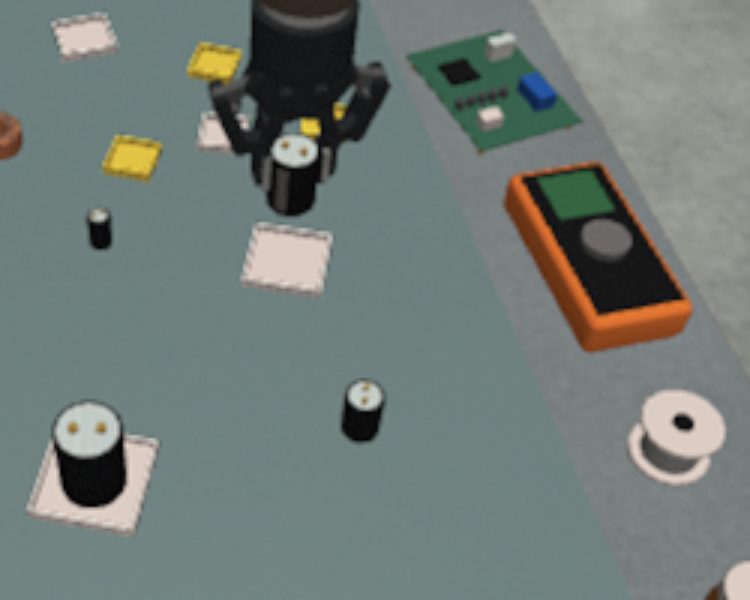

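Held upright over the large tray. I lower by 75 mm in total, and the last few mm go slowly.

Emit:
play_rows([
  [[0,0,0],[0,0.008,0],25],
  [[0,0,0],[0,0.025,0],25],
  [[0,0,0],[0,0.045,0],25],
  [[0,0,0],[0,0.06,0],25],
  [[0,0,0],[0,0.068,0],25],
])

```text
time: 14.3
ee_pos: [0.6152, 0.071, 0.028]
tcp_rot: [-90.0, 0.1, -0.1]
wrist_force: [-0.0, 0.8, -1.2]
opening: 0.0389
```

Emit:
play_rows([
  [[0,0,0],[0,0.001,0],25],
  [[0,0,0],[0,0.002,0],25],
  [[0,0,0],[0,0.003,0],25],
  [[0,0,0],[0,0.004,0],25],
  [[0,0,0],[0,0.0045,0],25],
])

```text
time: 14.8
ee_pos: [0.6163, 0.0717, 0.0259]
tcp_rot: [-90.0, -0.0, -0.1]
wrist_force: [-0.3, -0.1, -1.3]
opening: 0.0392
```

Emit:
play_rows([
  [[0,0,0],[0,0.0005,0],25],
  [[0,0,0],[0,0.001,0],25],
  [[0,0,0],[0,0.0015,0],25],
  [[0,0,0],[0,0.002,0],25],
  [[0,0,0],[0,0.0025,0],25],
])

```text
time: 15.3
ee_pos: [0.6161, 0.0716, 0.0229]
tcp_rot: [-90.0, 0.0, -0.1]
wrist_force: [-0.1, -0.4, -1.0]
opening: 0.0391
```

Emit:
play_rows([
  [[0,0,0],[0,0.0002,0],25],
  [[0,0,0],[0,0.0004,0],25],
  [[0,0,0],[0,0.0006,0],25],
  [[0,0,0],[0,0.0006,0],25],
  [[0,0,0],[0,0.0006,0],25],
])

```text
time: 15.8
ee_pos: [0.6161, 0.0716, 0.0228]
tcp_rot: [-90.0, -0.0, -0.1]
wrist_force: [-3.7, -0.2, 4.9]
opening: 0.039
```

Contact at 4.9 N. Releasing.

Emit:
play_rows([
  [[0,0,0],[0,0,0],48],
  [[0,0,0],[0,0,0],50],
  [[0,0,0],[0,0,0],54],
  [[0,0,0],[0,0,0],60],
  [[0,0,0],[0,0,0],70],
])

```text
time: 16.3
ee_pos: [0.6161, 0.0716, 0.0222]
tcp_rot: [-90.0, 0.0, -0.1]
wrist_force: [0.2, 0.4, -0.0]
opening: 0.0598
```

Emit:
play_rows([
  [[0,0,0],[0,0,0],85],
  [[0,0,0],[0,-0.01,0],100],
  [[0,0,0],[0,-0.035,0],100],
  [[0,0,0],[0,-0.07,0],100],
  [[0,0,0],[0,-0.11,0],100],
])

```text
time: 16.8
ee_pos: [0.6155, 0.0715, 0.1335]
tcp_rot: [-90.0, 0.1, -0.1]
wrist_force: [0.7, 1.0, 0.3]
opening: 0.0855
```

Emit:
play_rows([
  [[0,0,0],[0.002,-0.015,-0.03],100],
  [[0,0,0],[0.007,-0.02,-0.075],100],
  [[0,0,0],[0.012,-0.02,-0.12],100],
  [[0,0,0],[0.017,-0.02,-0.16],100],
  [[0,0,0],[0.018,-0.02,-0.175],100],
])

```text
time: 17.3
ee_pos: [0.6339, -0.1068, 0.1531]
tcp_rot: [-90.0, -0.0, -0.3]
wrist_force: [0.8, -0.7, -0.2]
opening: 0.0852
```

Emit:
play_rows([
  [[0,0,0],[0,0,0],100],
  [[0,0,0],[0,0,0],100],
  [[0,0,0],[0,0,0],100],
  [[0,0,0],[0,0,0],100],
  [[0,0,0],[0,0,0],100],
])

```text
time: 17.8
ee_pos: [0.6338, -0.1024, 0.1526]
tcp_rot: [-90.0, -0.0, -0.0]
wrist_force: [0.0, -0.2, -0.0]
opening: 0.0858
```

```bash
python3 go.py .6335 -.1065 .015;python3 wl.py .6335 -.1065 .042 pics/k.png
python3 - <<'E'
from h import *
c=camera("side"); cv2.imwrite("pics/k2.png",cv2.resize(c["img"][100:300,250:500,::-1],None,fx=3,fy=3))
E
```

```text
t 17.8 pos [ 0.6338 -0.1024  0.1526] rot [-9.e+01 -1.e-02 -2.e-02] F [ 0.   -0.21 -0.04] open 0.0858 q [-9.2 16.9 15.1 88.2  0.  80.8]
turn [-0.   -0.02  0.01] shift [-0.0004  0.1376 -0.0041]
cand 315.629638671875 202.0 area 563 xy [ 0.6347 -0.1046] dia mm 24.28511463304419
expect 314.2732800901511 204.0858465751535
```

View pics/k.png

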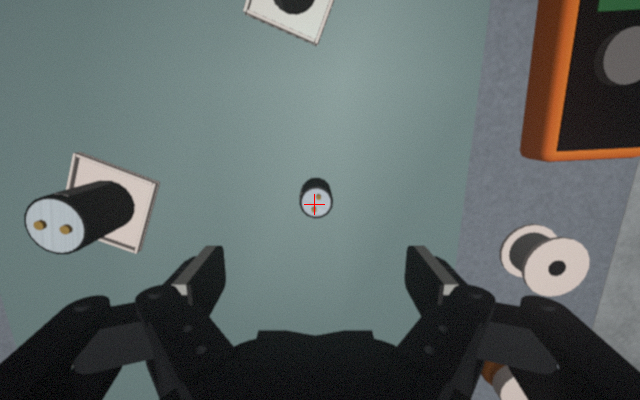

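View pics/k2.png

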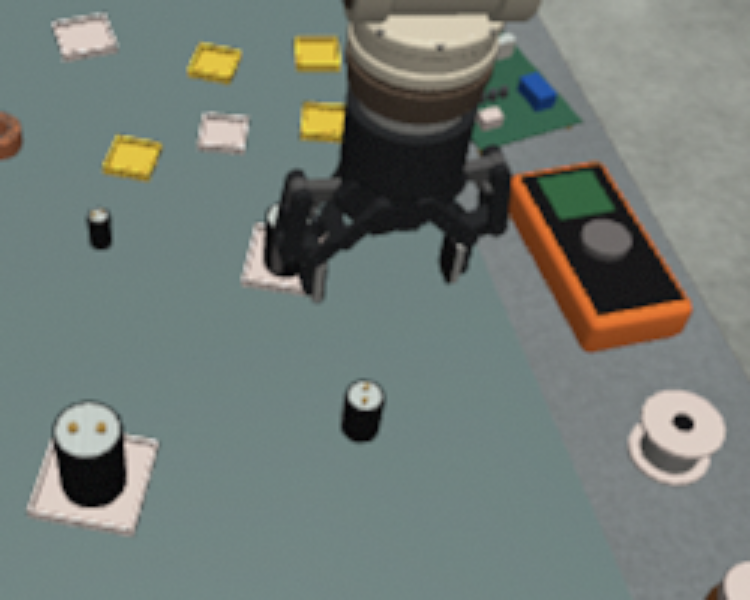

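Both trays are filled upright. The small cap's disc at (316,202) gives (0.6345, -0.105).

Emit:
play_rows([
  [[0,0,0],[0.001,0.02,-0.002],100],
  [[0,0,0],[0.001,0.055,-0.002],100],
  [[0,0,0],[0.001,0.095,-0.002],90],
  [[0,0,0],[0.001,0.128,-0.002],80],
  [[0,0,0],[0.001,0.139,-0.002],75],
])

```text
time: 18.4
ee_pos: [0.6326, -0.1049, 0.0094]
tcp_rot: [-89.9, 0.3, -0.1]
wrist_force: [0.0, 0.1, -0.2]
opening: 0.0638
```

Emit:
play_rows([
  [[0,0,0],[0,0,0],65],
  [[0,0,0],[0,0,0],55],
  [[0,0,0],[0,0,0],47],
  [[0,0,0],[0,0,0],42],
  [[0,0,0],[0,0,0],36],
])

```text
time: 18.9
ee_pos: [0.6353, -0.1055, 0.0146]
tcp_rot: [-90.0, -0.1, -0.1]
wrist_force: [0.3, -0.2, 0.7]
opening: 0.0308
```

Emit:
play_rows([
  [[0,0,0],[0,0,0],30],
  [[0,0,0],[0,0,0],22],
  [[0,0,0],[0,0,0],20],
  [[0,0,0],[0,0,0],20],
  [[0,0,0],[0,0,0],20],
])

```text
time: 19.4
ee_pos: [0.6353, -0.1056, 0.0147]
tcp_rot: [-90.0, -0.1, -0.1]
wrist_force: [-0.9, -0.1, 6.4]
opening: 0.029
```

```bash
python3 go.py .480 .408 .09
python3 - <<'E'
from h import *
c=camera("wrist"); cv2.imwrite("pics/l.png",c["img"][:,:,::-1])
E
```

```text
t 19.4 pos [ 0.6353 -0.1056  0.0147] rot [-90.02  -0.1   -0.1 ] F [-0.9  -0.06  6.38] open 0.029 q [-9.4 18.9  2.3 73.3 -0.  80.7]
turn [ 0.02 -0.1   0.1 ] shift [-0.1561 -0.0757  0.5133]
```

View pics/l.png

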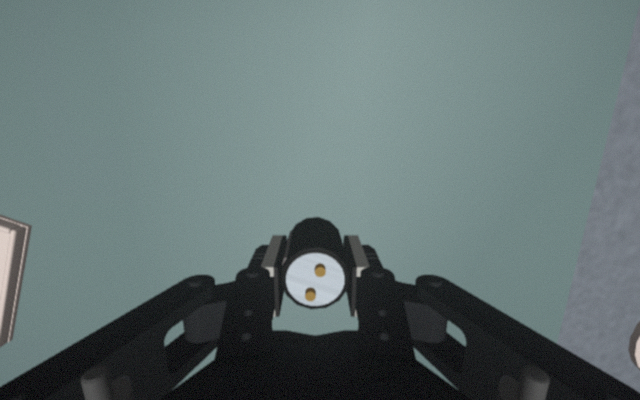

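Emit:
play_rows([
  [[0,0,0],[0,-0.008,0],20],
  [[0,0,0],[0,-0.028,0],20],
  [[0,0,0],[0,-0.06,0],20],
  [[0,0,0],[0,-0.09,0],20],
  [[0,0,0],[0,-0.11,0],20],
])

```text
time: 19.95
ee_pos: [0.6352, -0.1055, 0.1263]
tcp_rot: [-90.0, -0.1, -0.1]
wrist_force: [0.7, 0.7, -0.7]
opening: 0.0288
```

Emit:
play_rows([
  [[0,0,0],[-0.002,0,0.008],20],
  [[0,0,0],[-0.008,0,0.028],20],
  [[0,0,0],[-0.018,0,0.058],20],
  [[0,0,0],[-0.029,0,0.094],20],
  [[0,0,0],[-0.04,0,0.13],20],
])

```text
time: 20.45
ee_pos: [0.593, 0.0269, 0.1215]
tcp_rot: [-90.0, 0.2, -0.1]
wrist_force: [1.0, 0.4, -0.5]
opening: 0.0288
```

Emit:
play_rows([
  [[0,0,0],[-0.01,0,0.034],20],
  [[0,0,0],[-0.02,0,0.068],20],
  [[0,0,0],[-0.031,0,0.102],20],
  [[0,0,0],[-0.041,0,0.136],20],
  [[0,0,0],[-0.052,0,0.17],20],
])

```text
time: 20.95
ee_pos: [0.5409, 0.1968, 0.1216]
tcp_rot: [-90.0, 0.1, -0.1]
wrist_force: [-0.7, 0.4, -0.7]
opening: 0.0287
```

Emit:
play_rows([
  [[0,0,0],[-0.01,0,0.034],20],
  [[0,0,0],[-0.02,0,0.068],20],
  [[0,0,0],[-0.031,0,0.102],20],
  [[0,0,0],[-0.04,0,0.132],20],
  [[0,0,0],[-0.048,0,0.158],20],
])

```text
time: 21.45
ee_pos: [0.4928, 0.3548, 0.1215]
tcp_rot: [-90.1, 0.1, -0.0]
wrist_force: [-0.7, 0.0, -0.3]
opening: 0.0288
```

Emit:
play_rows([
  [[0,0,0],[-0.006,0,0.025],20],
  [[0,0,0],[-0.011,0,0.044],20],
  [[0,0,0],[-0.015,0,0.055],20],
  [[0,0,0],[-0.015,0,0.055],20],
  [[0,0,0],[-0.015,0,0.055],20],
])

```text
time: 21.95
ee_pos: [0.4804, 0.4073, 0.1231]
tcp_rot: [-90.0, 0.0, -0.1]
wrist_force: [0.7, 0.5, -0.4]
opening: 0.0287
```

```bash
python3 go.py .480 .408 .0177
python3 - <<'E'
from h import *
c=camera("scene"); cv2.imwrite("pics/m.png",cv2.resize(c["img"][150:350,300:550,::-1],None,fx=3,fy=3))
E
```

```text
t 21.95 pos [0.4804 0.4073 0.1231] rot [-9.004e+01  3.000e-02 -9.000e-02] F [ 0.71  0.47 -0.38] open 0.0287 q [ 40.3  15.2   9.8  84.6  -0.  130.4]
turn [ 0.04 -0.09 -0.03] shift [-0.0004  0.1054  0.0007]
```

View pics/m.png

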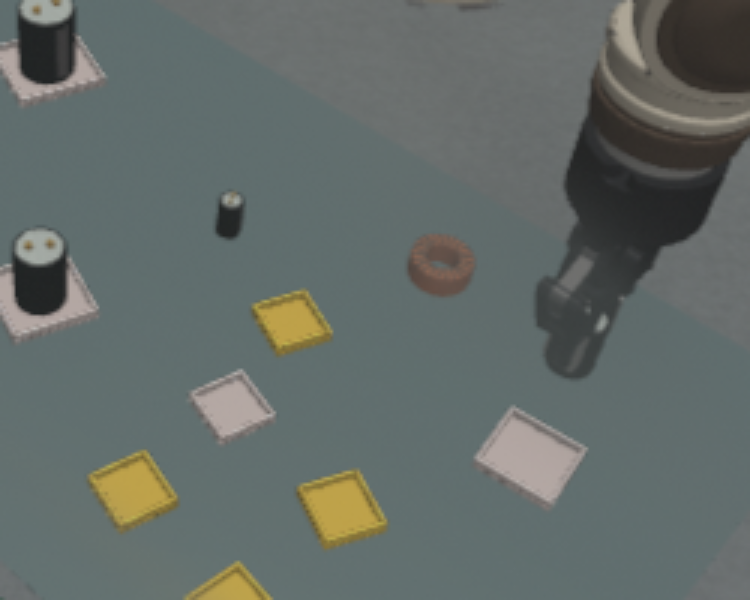

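The small cap is above the small tray, and both placed caps still stand. I lower it.

Emit:
play_rows([
  [[0,0,0],[0,0.01,0],20],
  [[0,0,0],[0,0.035,0],20],
  [[0,0,0],[0,0.065,0],20],
  [[0,0,0],[0,0.09,0],20],
  [[0,0,0],[0,0.099,0],20],
])

```text
time: 22.5
ee_pos: [0.4797, 0.4059, 0.0209]
tcp_rot: [-90.2, 0.2, -0.2]
wrist_force: [-0.9, 0.2, 0.4]
opening: 0.0288
```

Emit:
play_rows([
  [[0,0,0],[0,0.0005,0],20],
  [[0,0,0],[0,0.001,0],20],
  [[0,0,0],[0,0.002,0],20],
  [[0,0,0],[0,0.003,0],20],
  [[0,0,0],[0,0.0035,0],20],
])

```text
time: 23.0
ee_pos: [0.4809, 0.4081, 0.0216]
tcp_rot: [-90.0, -0.0, -0.1]
wrist_force: [0.7, 0.3, 0.1]
opening: 0.0287
```

```bash
python3 go.py .480 .408 .0177
```

```text
t 23.0 pos [0.4809 0.4081 0.0216] rot [-8.996e+01 -5.000e-02 -9.000e-02] F [0.66 0.35 0.13] open 0.0287 q [ 40.3  16.9   0.6  73.6   0.  130.4]
turn [-0.04 -0.09  0.05] shift [-0.0009  0.0039 -0.0001]
```

Emit:
play_rows([
  [[0,0,0],[0,0.001,0],20],
  [[0,0,0],[0,0.002,0],20],
  [[0,0,0],[0,0.0025,0],20],
  [[0,0,0],[0,0.003,0],20],
  [[0,0,0],[0,0.0035,0],20],
])

```text
time: 23.5
ee_pos: [0.4806, 0.4079, 0.0176]
tcp_rot: [-90.0, -0.0, -0.1]
wrist_force: [-2.2, -1.9, 4.9]
opening: 0.0288
```

Emit:
play_rows([
  [[0,0,0],[0,0.0002,0],20],
  [[0,0,0],[0,0.0004,0],20],
  [[0,0,0],[0,0.0006,0],20],
  [[0,0,0],[0,0.0006,0],20],
  [[0,0,0],[0,0.0006,0],20],
])

```text
time: 24.0
ee_pos: [0.4806, 0.4079, 0.0176]
tcp_rot: [-90.0, -0.0, -0.1]
wrist_force: [-2.3, -2.0, 6.2]
opening: 0.029
```

Emit:
play_rows([
  [[0,0,0],[0,0,0],36],
  [[0,0,0],[0,0,0],39],
  [[0,0,0],[0,0,0],43],
  [[0,0,0],[0,0,0],50],
  [[0,0,0],[0,0,0],60],
])

```text
time: 24.5
ee_pos: [0.4806, 0.4078, 0.0166]
tcp_rot: [-90.0, 0.0, -0.1]
wrist_force: [0.1, 0.2, 0.0]
opening: 0.0509
```

Emit:
play_rows([
  [[0,0,0],[0,0,0],70],
  [[0,0,0],[0,-0.01,0],80],
  [[0,0,0],[0,-0.035,0],85],
  [[0,0,0],[0,-0.075,0],85],
  [[0,0,0],[0,-0.12,0],85],
])

```text
time: 25.0
ee_pos: [0.4801, 0.4073, 0.1378]
tcp_rot: [-90.1, 0.1, -0.1]
wrist_force: [1.5, 0.2, 0.2]
opening: 0.0725
```

Emit:
play_rows([
  [[0,0,0],[-0.002,-0.01,-0.03],85],
  [[0,0,0],[-0.005,-0.015,-0.075],85],
  [[0,0,0],[-0.008,-0.015,-0.12],85],
  [[0,0,0],[-0.011,-0.015,-0.165],85],
  [[0,0,0],[-0.014,-0.015,-0.205],85],
])

```text
time: 25.5
ee_pos: [0.4659, 0.201, 0.1528]
tcp_rot: [-90.0, -0.1, -0.1]
wrist_force: [-0.2, -0.5, -0.7]
opening: 0.0727
```

Emit:
play_rows([
  [[0,0,0],[-0.003,0,-0.04],85],
  [[0,0,0],[-0.005,0,-0.065],85],
  [[0,0,0],[-0.006,0,-0.078],85],
  [[0,0,0],[-0.006,0,-0.078],85],
  [[0,0,0],[-0.006,0,-0.078],85],
])

```text
time: 26.0
ee_pos: [0.4605, 0.1254, 0.1522]
tcp_rot: [-90.0, -0.0, -0.1]
wrist_force: [-0.2, 0.3, -0.6]
opening: 0.0729
```

Emit:
play_rows([
  [[0,0,0],[0,0,0],85],
  [[0,0,0],[0,0,0],85],
  [[0,0,0],[0,0,0],85],
  [[0,0,0],[0,0,0],85],
  [[0,0,0],[0,0,0],85],
])

```text
time: 26.5
ee_pos: [0.4601, 0.1251, 0.1517]
tcp_rot: [-90.0, 0.0, -0.1]
wrist_force: [-0.3, -0.7, 0.4]
opening: 0.0724
```

```bash
python3 go.py .461 .125 .01;python3 wl.py .461 .125 .034 pics/n.png
python3 - <<'E'
from h import *
c=camera("scene"); cv2.imwrite("pics/n2.png",cv2.resize(c["img"][150:350,300:550,::-1],None,fx=3,fy=3))
E
```

```text
t 26.5 pos [0.4601 0.1251 0.1517] rot [-9.e+01  1.e-02 -7.e-02] F [-0.26 -0.68  0.45] open 0.0724 q [ 15.2  -5.9  -9.5  86.4   0.  105.3]
turn [ 0.   -0.07 -0.01] shift [ 9.000e-04  1.417e-01 -1.000e-04]
cand 316.90625 197.0 area 196 xy [0.4621 0.1255] dia mm 14.530929377206665
expect 315.64716627556857 197.55406162969717
```

View pics/n.png

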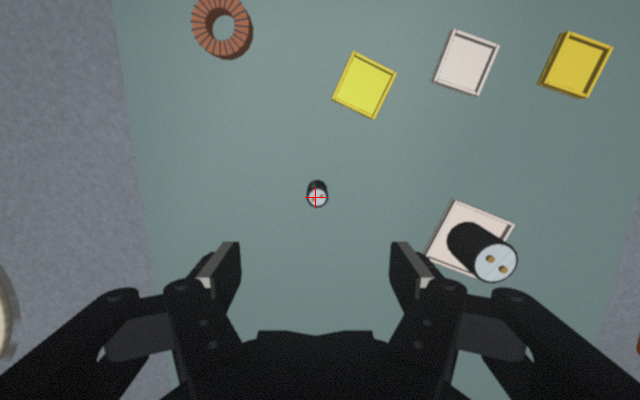

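View pics/n2.png

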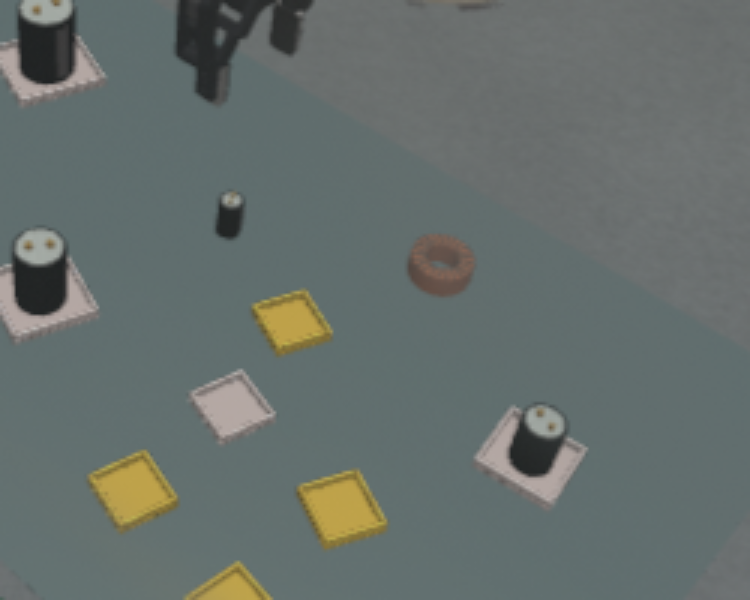

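The smallest cap's disc at (317,197) gives (0.462, 0.1255). Its tray is the white one at (466,62) in the wrist view, with the yellow look-alikes beside it. I descend with narrowed jaws.

Emit:
play_rows([
  [[0,0,0],[0.001,0.02,0],75],
  [[0,0,0],[0.0022,0.055,0],65],
  [[0,0,0],[0.0022,0.095,0],55],
  [[0,0,0],[0.0022,0.12,0],50],
  [[0,0,0],[0.0022,0.133,0],50],
])

```text
time: 27.1
ee_pos: [0.4611, 0.1245, 0.0164]
tcp_rot: [-90.0, 0.2, -0.1]
wrist_force: [-0.9, 0.1, 1.5]
opening: 0.0424
```

Emit:
play_rows([
  [[0,0,0],[0,0.003,0],48],
  [[0,0,0],[0,0.005,0],44],
  [[0,0,0],[0,0.006,0],40],
  [[0,0,0],[0,0.007,0],36],
  [[0,0,0],[0,0.007,0],33],
])

```text
time: 27.6
ee_pos: [0.4628, 0.125, 0.0125]
tcp_rot: [-90.0, -0.1, -0.1]
wrist_force: [-0.7, 0.3, 0.5]
opening: 0.0282
```

Emit:
play_rows([
  [[0,0,0],[0,0,0],30],
  [[0,0,0],[0,0,0],27],
  [[0,0,0],[0,0,0],24],
  [[0,0,0],[0,0,0],20],
  [[0,0,0],[0,0,0],15],
])

```text
time: 28.1
ee_pos: [0.4625, 0.1249, 0.012]
tcp_rot: [-90.0, -0.0, -0.1]
wrist_force: [-0.6, 0.0, 3.0]
opening: 0.0184
```

Emit:
play_rows([
  [[0,0,0],[0,0,0],10],
  [[0,0,0],[0,0,0],10],
  [[0,0,0],[0,0,0],10],
  [[0,0,0],[0,0,0],10],
  [[0,0,0],[0,0,0],10],
])

```text
time: 28.6
ee_pos: [0.4625, 0.1249, 0.012]
tcp_rot: [-90.0, -0.0, -0.1]
wrist_force: [-1.3, -0.5, 6.0]
opening: 0.0186
```

```bash
python3 go.py .5915 .240 .09
python3 - <<'E'
from h import *
c=camera("wrist"); cv2.imwrite("pics/o.png",c["img"][:,:,::-1])
E
```

```text
t 28.6 pos [0.4625 0.1249 0.012 ] rot [-8.999e+01 -2.000e-02 -1.000e-01] F [-1.29 -0.53  5.96] open 0.0186 q [ 15.1  -3.1 -22.5  70.6   0.  105.2]
turn [-0.01 -0.1   0.02] shift [ 0.1288 -0.0779  0.1153]
```

View pics/o.png

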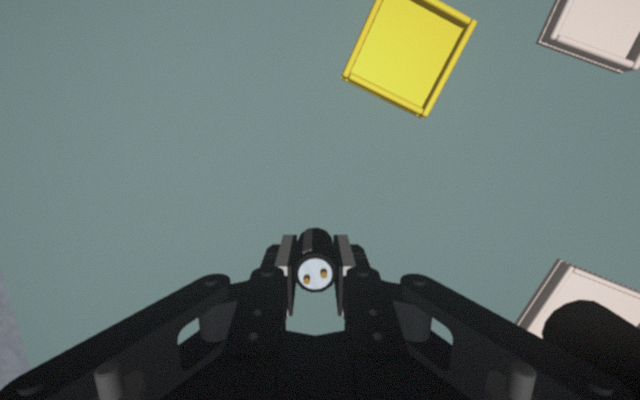

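Emit:
play_rows([
  [[0,0,0],[0,-0.008,0],10],
  [[0,0,0],[0,-0.028,0],10],
  [[0,0,0],[0,-0.055,0],10],
  [[0,0,0],[0,-0.075,0],10],
  [[0,0,0],[0,-0.085,0],10],
])

```text
time: 29.15
ee_pos: [0.463, 0.125, 0.0988]
tcp_rot: [-90.0, -0.1, -0.1]
wrist_force: [0.8, -0.3, 0.3]
opening: 0.0188
```

Emit:
play_rows([
  [[0,0,0],[0.008,0,0.007],10],
  [[0,0,0],[0.025,0,0.022],10],
  [[0,0,0],[0.046,0,0.041],10],
  [[0,0,0],[0.068,0,0.061],10],
  [[0,0,0],[0.088,0,0.079],10],
])

```text
time: 29.65
ee_pos: [0.5513, 0.2049, 0.0949]
tcp_rot: [-90.0, 0.1, -0.1]
wrist_force: [-0.7, -0.2, 0.5]
opening: 0.0184
```

Emit:
play_rows([
  [[0,0,0],[0.018,0,0.016],10],
  [[0,0,0],[0.032,0,0.028],10],
  [[0,0,0],[0.041,0,0.036],10],
  [[0,0,0],[0.041,0,0.036],10],
  [[0,0,0],[0.041,0,0.036],10],
])

```text
time: 30.15
ee_pos: [0.5911, 0.2396, 0.0952]
tcp_rot: [-90.0, 0.1, -0.1]
wrist_force: [0.5, -0.7, -0.1]
opening: 0.0184
```

Emit:
play_rows([
  [[0,0,0],[0,0.008,0],10],
  [[0,0,0],[0,0.025,0],10],
  [[0,0,0],[0,0.045,0],10],
  [[0,0,0],[0,0.06,0],10],
  [[0,0,0],[0,0.067,0],10],
])

```text
time: 30.65
ee_pos: [0.5905, 0.239, 0.0278]
tcp_rot: [-90.1, 0.1, -0.1]
wrist_force: [-0.2, 0.6, 0.4]
opening: 0.0185
```

```bash
python3 go.py .5915 .240 .015
python3 - <<'E'
from h import *
a=camera("scene")["img"][230:330,310:450]; b=camera("side")["img"][90:190,260:400]; 
cv2.imwrite("pics/p.png",np.hstack([cv2.resize(x,(390,280),interpolation=2) for x in(a,b)])[:,:,::-1])
E
```

```text
t 30.65 pos [0.5905 0.239  0.0278] rot [-90.05   0.12  -0.11] F [-0.15  0.6   0.37] open 0.0185 q [ 22.   17.8   2.4  74.7  -0.  112.1]
turn [ 0.05 -0.11 -0.12] shift [0.001  0.0128 0.001 ]
```

View pics/p.png

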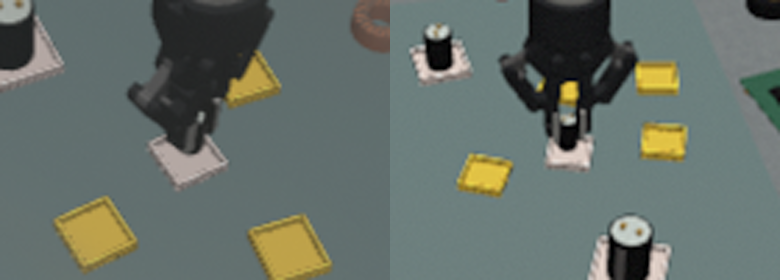

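It is centred over the smallest white tray. I lower the rest.

Emit:
play_rows([
  [[0,0,0],[0,0.003,0],10],
  [[0,0,0],[0,0.006,0],10],
  [[0,0,0],[0,0.008,0],10],
  [[0,0,0],[0,0.0095,0],10],
  [[0,0,0],[0,0.0105,0],10],
])

```text
time: 31.25
ee_pos: [0.5916, 0.2397, 0.0193]
tcp_rot: [-90.0, -0.0, -0.1]
wrist_force: [0.2, 0.4, -0.3]
opening: 0.0184
```

Emit:
play_rows([
  [[0,0,0],[0,0.0005,0],10],
  [[0,0,0],[0,0.001,0],10],
  [[0,0,0],[0,0.0015,0],10],
  [[0,0,0],[0,0.002,0],10],
  [[0,0,0],[0,0.0022,0],10],
])

```text
time: 31.75
ee_pos: [0.5916, 0.2396, 0.017]
tcp_rot: [-90.0, 0.0, -0.1]
wrist_force: [-0.4, -0.6, -0.7]
opening: 0.0184
```

Emit:
play_rows([
  [[0,0,0],[0,0.0004,0],10],
  [[0,0,0],[0,0.0008,0],10],
  [[0,0,0],[0,0.0012,0],10],
  [[0,0,0],[0,0.0016,0],10],
  [[0,0,0],[0,0.002,0],10],
])

```text
time: 32.25
ee_pos: [0.5916, 0.2397, 0.0151]
tcp_rot: [-90.0, -0.0, -0.1]
wrist_force: [-0.3, -0.7, 3.3]
opening: 0.0186
```

Emit:
play_rows([
  [[0,0,0],[0,0.0002,0],10],
  [[0,0,0],[0,0.0003,0],10],
  [[0,0,0],[0,0.0003,0],10],
  [[0,0,0],[0,0.0003,0],10],
  [[0,0,0],[0,0.0003,0],10],
])

```text
time: 32.75
ee_pos: [0.5916, 0.2397, 0.0151]
tcp_rot: [-90.0, -0.0, -0.1]
wrist_force: [-2.1, -0.8, 4.8]
opening: 0.0186
```

Emit:
play_rows([
  [[0,0,0],[0,0,0],23],
  [[0,0,0],[0,0,0],25],
  [[0,0,0],[0,0,0],28],
  [[0,0,0],[0,0,0],33],
  [[0,0,0],[0,0,0],40],
])

```text
time: 33.25
ee_pos: [0.5915, 0.2396, 0.0145]
tcp_rot: [-90.0, 0.0, -0.1]
wrist_force: [-0.1, 1.0, -0.0]
opening: 0.0341
```

Emit:
play_rows([
  [[0,0,0],[0,0,0],50],
  [[0,0,0],[0,-0.008,0],60],
  [[0,0,0],[0,-0.03,0],60],
  [[0,0,0],[0,-0.065,0],60],
  [[0,0,0],[0,-0.11,0],60],
])

```text
time: 33.75
ee_pos: [0.5906, 0.2393, 0.1249]
tcp_rot: [-90.1, 0.1, -0.1]
wrist_force: [1.4, -0.3, 0.6]
opening: 0.0511
```

Emit:
play_rows([
  [[0,0,0],[-0.02,-0.03,0],60],
  [[0,0,0],[-0.06,-0.06,0],60],
  [[0,0,0],[-0.1,-0.08,0],60],
  [[0,0,0],[-0.14,-0.1,0],60],
  [[0,0,0],[-0.15,-0.1,0],60],
])

```text
time: 34.25
ee_pos: [0.4395, 0.2402, 0.2293]
tcp_rot: [-89.8, -0.3, -0.0]
wrist_force: [0.8, 1.0, 0.4]
opening: 0.0513
```

Emit:
play_rows([
  [[0,0,0],[0,0,0],60],
  [[0,0,0],[0,0,0],60],
  [[0,0,0],[0,0,0],60],
  [[0,0,0],[0,0,0],60],
  [[0,0,0],[0,0,0],60],
])

```text
time: 34.75
ee_pos: [0.442, 0.2397, 0.224]
tcp_rot: [-90.0, 0.1, -0.1]
wrist_force: [0.2, 0.6, 0.4]
opening: 0.0512
```

```bash
python3 go.py .5915 .240 .015
python3 - <<'E'
from h import *
cs={n:camera(n) for n in("scene","side")}
for n,c in cs.items(): cv2.imwrite(f"pics/q_{n}.png",c["img"][:,:,::-1])
T={"largest":(.427,-.117,.066,50),"large":(.616,.0715,.054,40),"small":(.480,.408,.042,30),"smallest":(.5915,.240,.034,20)}
for k,(x,y,h,d) in T.items():
    for n,c in cs.items():
        # dark body extent near tray: compare expected top disc pixel with bright blob surrounded by black
        u,v=proj(c,(x,y,h+.003)); hsv=cv2.cvtColor(c["img"],cv2.COLOR_RGB2HSV)
        m=(hsv[:,:,2]<60).astype(np.uint8); kk,l,st,ce=cv2.connectedComponentsWithStats(m)
        ub,vb=proj(c,(x,y,.003+h/2)); i=l[int(vb),int(ub)]
        print(k,n,"exp top",np.round((u,v),1),"exp mid",np.round((ub,vb),1),"dark blob",i and (ce[i].round(1),st[i].tolist()))
E
```

```text
t 34.75 pos [0.442  0.2397 0.224 ] rot [-9.004e+01  7.000e-02 -1.300e-01] F [0.18 0.59 0.36] open 0.0512 q [ 28.5  -1.6   2.6  94.2   0.  118.6]
turn [ 0.04 -0.13 -0.07] shift [0.1498 0.2088 0.0007]
largest scene exp top [315.2 153.1] exp mid [315.4 163.2] dark blob (array([314.5, 166.2]), [306, 154, 19, 24, 309])
largest side exp top [279.6 242.5] exp mid [280.7 251.1] dark blob 0
large scene exp top [312.7 232.4] exp mid [312.8 240.8] dark blob (array([313. , 245.1]), [304, 234, 18, 21, 264])
large side exp top [346.7 172.1] exp mid [346.2 179.6] dark blob (array([345.5, 183.5]), [338, 174, 16, 18, 193])
small scene exp top [481.3 290.7] exp mid [478.9 297. ] dark blob (array([477.1, 300.3]), [470, 291, 17, 18, 179])
small side exp top [277. 101.] exp mid [277.6 106.8] dark blob (array([277.1, 108.6]), [272, 103, 10, 12, 95])
smallest scene exp top [378.6 276.2] exp mid [377.9 281.3] dark blob (array([377.4, 283. ]), [373, 277, 10, 12, 80])
smallest side exp top [324.2 135.3] exp mid [324.2 140. ] dark blob (array([323.5, 141.5]), [321, 137, 6, 10, 52])
```

View pics/q_scene.png

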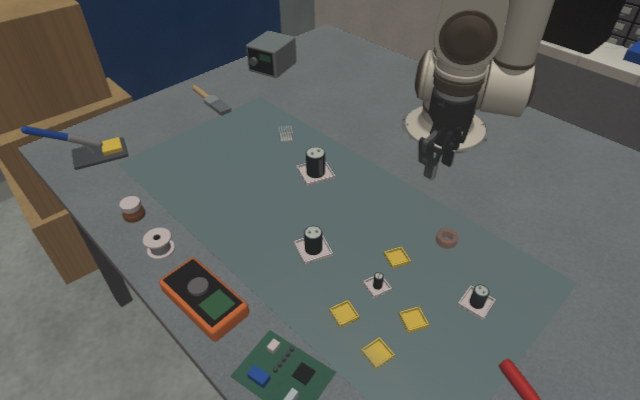

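View pics/q_side.png

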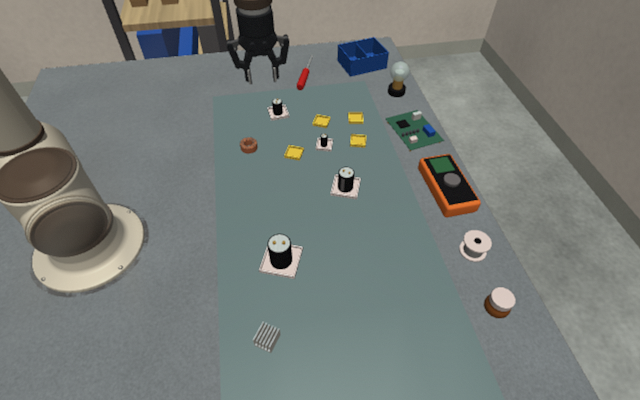

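All four caps stand upright in their own trays. In the scene view they are at (315,163), (313,241), (378,282) and (480,296). The choke at (447,238) and the heat sink at (286,133) have not moved.

```bash
python3 -c "
from workcell import job_done
print(job_done())"
```

```text
the job is handed in; nothing more can be done
None
```

All four capacitors are in their matching white trays, placed largest first and smallest last. I gripped each one high, lowered it until it lightly touched the tray floor (4–6 N at the wrist), then released it slowly. The job was handed in at about 35 s.

The last scene and side pictures show all four upright and roughly centred, with the choke and heat sink at their original pixels and the yellow trays empty. I compared each capacitor's dark outline with where it should appear. All agreed within a few pixels except the largest in the side view, where the automatic check found no outline, so I judged that one by eye and from the scene view.

While gripping, the closing pads pressed each capacitor down on the bench with about 6–7 N. Nothing shifted or tipped as a result.

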